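# Set the easel's prop leg to the yellow mark and clamp its cam lever

### The arm

A 6-joint arm with a two-finger parallel gripper is mounted at the origin on a cart in front of the work surface, level with it; the furniture and walls round the work are solid. World frame = base frame: x ahead of the robot, y to its left, z up, the work surface at z = 0. Lengths are in m, angles in rad, forces in N, time in s.
With the tool pointing down it reaches from about 0.25 to 0.85 m from the base axis. Payload 12.5 kg.
Tool frame: the origin (TCP) lies on the centre line of the jaws, within the pads' length; the fingertips stand arm.tip_reach ahead of it and the grasp point (between the pads) lies 6 mm ahead of it (arm.tip_reach is the distance from the TCP to the fingertips, in m); z points along the fingers, y is the line along which they close (so a half turn about z gives the same grasp; the last joint's range is limited). The gripper opens to 93 mm and grips with 3 to 60 N. Pads are 15 mm wide; open, the fingers measure 128 mm over their backs; the gripper's body (75 mm by 188 mm) begins 65 mm behind the grasp point.
Start: joints at [-1.203, 0.351, 1.652, -0, 1.139, -0.085], TCP at [0.241, -0.495, 0.244] pointing down, gripper open.
Joint ranges: [-2.75, 2.75], [-0.79, 2.1], [0.01, 2.65], [-1.57, 4.71], [0.07, 3.14], [-2.87, 2.87]. Speed limits (rad/s): [2.22, 2.22, 2.79, 3.14, 3.14, 3.14].

### API

Orientations are given as a unit quaternion [w, x, y, z].
In Python, from station import arm, kin, vision, order gives the robot as it stands. Calls block until the motion is done:
- arm.move_ptp(position, orientation): joint-space move of the TCP to a pose.
- arm.move_l(position, v=0.15, rotation=None, guard=None): straight line of the TCP; rotation=None keeps the orientation; v is the mean speed in m/s. With guard (N) it stops when the force on the tool has changed by that much, and returns True; else False.
- arm.movej(angles): joint-space move.
- arm.open_jaws() and arm.clamp(grasp_force=None): open the fingers fully, or close them until they stop; grasp_force is the grip in N (None keeps the last).
- arm.pause(seconds).
- kin.inverse_kinematics(position, orientation): joint angles nearest the present ones, or None.
- arm.sense(): the state.
- vision.capture(name): name is "scene" or "top" or "wrist"; returns a dict with "color" (420x560x3 uint8, blue, green, red), "mtx" (3x3 intrinsics, pixels), "origin" and "rotation" of the camera in the world; the wrist camera has in their place "T_tool_cam" (4x4, takes a point from camera to tool coordinates, whose origin is the TCP and whose axes are the flange's). Camera axes: x right, y down, z forward; pixel columns grow to the right and rows downward; lengths in m; the calibration is good to about 2 mm. A picture is of the moment at which its call begins: read the wrist's pose just before it. There is no depth.
A pose or a line that the arm cannot do raises arm.MotionError and nothing moves.
- order.job_done(): hands the job in; it is judged then, once.
The state is a dict: "time": time; "qpos": joint angles; "joint_vel": joint speeds; "joint_efforts": joint torques, N m; "tcp_pos": TCP position; "orientation": TCP orientation; "wrist_force": force on the tool from outside, world axes, zero at the start; "wrist_torque": the same for the moment, N m; "width": opening from 0.0 (shut) to 1.0 (fully open); "grip_force": force on a finger pad.
Only numpy, scipy, OpenCV 4.12 (cv2) and the standard library are available. Lean on these libraries where they do the work, as an engineer would, in place of code of your own. Each camera call takes 0.05 s, during which the arm holds its last target. There are 200 camera calls.

### The job

Lift the dark wooden ring up off the peg on the sliding leg's grip and lay it flat on the paper pad. Then pull the sliding leg out until its white pointer line stands level with the yellow clip on the channel, hold it there against its light return spring, and, while still holding it at the mark, squeeze the red cam lever fully shut against the grip. Do not close the lever anywhere but at the mark, leave the other goods undisturbed, and finish with the gripper still firmly holding grip and lever together, the leg at the mark.

Things in the scene. Friction and masses are not known exactly. Their poses are not given: they have to be found in the camera images.
- stand: Fixed channel of an easel's prop leg, lying flat: light wooden board 200 x 64 x 10 mm with two aluminium walls (outer faces at y = -24 and +24 mm, tops at z = 26 mm, black scale ticks every 10 mm). Origin at the centre of the board's underside, z up. The leg slides along its x axis; at yaw 0 its -x end points to the robot, +y to the left. Position and yaw vary.
- leg (a joint): Sliding leg carrying grip and lever: metres pulled out, 0 (start, drawn in) to 0.13, toward the stand's -x. At value q the grip's centre is at x = 0.060 - q, y = 0 in the stand's frame. When not held, a spring draws it back to 0 (1.2 N at 0, 2.2 N at 0.12), even with the lever closed. Friction 0.4 N, damping 6 N s/m.
- grip: Upright grey grip on the leg's black carriage plate (60 x 48 mm, top at z = 35 mm). Origin at table height under the grip's centre, axes as the stand's. Its block (grip_block): 44 (x) x 22 (y) mm, z 34 to 94 mm, faces at y = -11 and +11 mm; a steel peg 14 mm thick rises from its top to z = 118 mm. The red lever is on its +y side, a finger rib on its -y side.
- rib (a point): Middle of the finger rib on the grip's right (-y) face: at its -x end (x -22 to -17 mm), standing out to y = -22 mm, z 36 to 88 mm. A finger beside the -y face can pull the leg by it.
- grip_top (a point): Centre of the grip block's top face (z = 94 mm), at the foot of the peg; the ring rests on it.
- pointer (a point): White pointer line (2.5 mm wide, on the right (-y) edge of the black carriage plate), at x = 0, y = -24, z = 35.5 mm in the grip's frame. It must stand beside the yellow clip.
- mark_clip: Yellow clip on the right (-y) side of the channel, fixed: a 14 mm wide foot with a narrow 4 mm upright blade up to z = 38 mm. Its origin is on the channel's centre line at table height, in line with the blade, its axes are the stand's: the leg is at the mark when the pointer's x in this frame is 0 (joint leg then 0.04 to 0.10, as the clip varies).
- mark (a point): Blade of the yellow clip, at x = 0, y = -29, z = 35.5 mm in the clip's frame: the length mark, 5 mm outside the pointer line's path.
- cam_lever (a joint): Red lever on the grip's +y side, hinged at its foot along x at y = 16.5, z = 44 mm in the grip's frame. 0 = closed, upright; positive leans to +y, starts 0.33 to 0.40. Stays where left; about 5 N at the tip turns it, so a pinch that turns it slightly already holds the leg. Width over grip and lever at the tip: 49 mm open, 32 mm closed. Squeeze from above, fingers closing along y.
- lever_blade: Red blade of the cam lever, 22 mm (x) wide, 8 mm thick, with a 9 mm round bead along its tip. Origin on the hinge axis; its z axis runs up along the blade.
- lever_tip (a point): Outer face of the bead at the tip of the red lever, 42.5 mm from the hinge.
- wood_ring: Dark wooden ring, loose, 44 mm outside diameter, 26 mm hole, 18 mm tall, 30 g. Starts on the grip's top, round the peg, whose end stands 6 mm above it: lift it at least 26 mm straight up. Origin at the centre of its underside, z up along its axis.
- pad: Stapled paper pad lying flat, fixed, 102 (x) x 145 (y) x 9 mm. Origin at the centre of its underside; its top is at z = 9 mm.
- green_box: Green gift box 70 x 70 x 36 mm, loose: leave alone.
- blue_bangle: Dark blue bangle 55 mm across, 7 mm thick, loose: leave alone.
- coasters: Round bagged stack of coasters, 105 mm across, 44 mm tall, loose: leave alone.

How it is judged:
On the way, in this order (a step that is already met when the one before it is completed fails the run):
1. the wooden ring lies flat on the pad, let go (x of wood_ring in the frame of pad between -0.045 and 0.045 m and y of wood_ring in the frame of pad between -0.066 and 0.066 m and z of wood_ring in the frame of pad between 0.004 and 0.014 m and angle between wood_ring's own z axis and vertical below 0.15 rad and contact force between the fingers and wood_ring below 0.1 N and linear speed of wood_ring below 0.03 m/s), for 0.3 s.
2. the gripper holds the leg at the mark with the lever still open (x of pointer in the frame of mark_clip between -0.006 and 0.006 m and value of joint cam_lever above 0.14 rad and contact force between the fingers and grip above 0.5 N), for 0.2 s.
3. the lever is closed with the leg held at the mark (x of pointer in the frame of mark_clip between -0.006 and 0.006 m and value of joint cam_lever below 0.05 rad and contact force between the fingers and grip_block above 1 N), for 0.2 s.
At the end, for the whole second after the job is handed in: Pointer within 5 mm of the mark, lever under 0.05 rad, leg still, fingers press on both grip and lever with over 2 N; ring let go flat on the pad, centre at least 6 mm inside its edges; green box, bangle and coasters moved under 20 mm (all of step 1 and x of pointer in the frame of mark_clip between -0.005 and 0.005 m and value of joint cam_lever below 0.05 rad and contact force between the fingers and grip_block above 2 N and contact force between the fingers and lever_blade above 2 N and velocity of joint leg between -0.01 and 0.01 m/s and distance of each of green_box, blue_bangle, coasters from where it was at the start of the episode below 0.02 m); the arm keeps its last pose, push and grip.
It fails at once if the lever is closed past two thirds while the pointer is more than 8 mm from the mark (value of joint cam_lever below 0.13 rad and (x of pointer in the frame of mark_clip below -0.008 m or x of pointer in the frame of mark_clip above 0.008 m)).
It fails at once if green_box is disturbed (moved more than 20 mm) (distance of green_box from where it was at the start of the episode above 0.02 m).
It fails at once if blue_bangle is disturbed (moved more than 20 mm) (distance of blue_bangle from where it was at the start of the episode above 0.02 m).
It fails at once if coasters is disturbed (moved more than 20 mm) (distance of coasters from where it was at the start of the episode above 0.02 m).
It also fails if it takes over 64 s, if anything falls off the work surface, if the arm or the gripper's body presses on something with over 40 N, if the wrist force passes 120 N, or if a joint passes its speed limit or range.

## Working session

There is one attempt and no reset: what is moved stays moved. The work goes in short steps, each a Python script; the robot and the scene stay as the last script left them, time stands still between calls to the robot, and variables do not carry over. Pictures are saved under pics/ and viewed, at most 10 in all, crops included, and the job is handed in when it is done.

```bash
ls; mkdir -p pics; python3 - <<'E'
from station import arm, kin, vision, order
import cv2, numpy as np
for n in ("scene","top"):
    c=vision.capture(n); cv2.imwrite(f"pics/{n}0.png",c["color"]); np.savez(f"{n}0.npz",**c)
    print(n,c["mtx"].tolist(),c["origin"],c["rotation"])
s=arm.sense(); print(arm.tip_reach,s)
E
```

```text
pics
scene [[485.67972424152646, 0.0, 279.4008930738119], [0.0, 485.67972424152646, 207.1261967342172], [0.0, 0.0, 1.0]] [0.06889341 0.53015737 0.75055913] [ 0.14895998 -0.37234723  0.85423877 -0.33082412]
top [[415.71675037894477, 0.0, 286.1421839203364], [0.0, 415.71675037894477, 207.22130037372435], [0.0, 0.0, 1.0]] [0.37139765 0.11987984 1.00843665] [ 0.04660025 -0.69620356  0.71445084 -0.05185585]
0.025 {'time': 0.1, 'qpos': array([-1.20256440e+00,  3.51185315e-01,  1.65233263e+00,  3.41495602e-06,
        1.13912068e+00, -8.45843506e-02]), 'joint_vel': array([ 0.00209472, -0.00044189, -0.00023024,  0.00062382,  0.00071212,
       -0.00034   ]), 'joint_efforts': array([ 1.93862048e-03, -4.98026454e+01, -2.85701144e+01,  7.00833276e-02,
        2.39181257e-02, -2.41581961e-05]), 'tcp_pos': array([ 0.24055601, -0.49429501,  0.24316407]), 'orientation': array([-5.17954990e-04,  9.74479004e-01,  2.24478056e-01, -7.23886508e-05]), 'wrist_force': array([ 0.04414023, -0.98118774,  0.31054716]), 'wrist_torque': array([ 0.00081877, -0.04016721, -0.00469584]), 'grip_force': 0.0, 'width': 1.0004753500739145}
```

View pics/scene0.png

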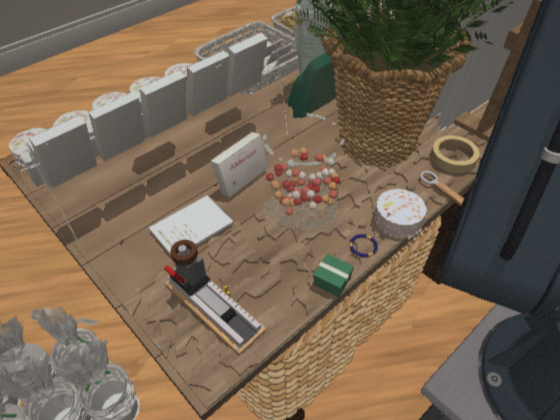

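View pics/top0.png

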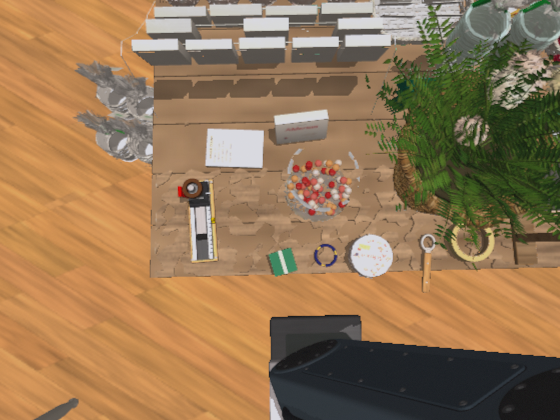

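The scene view shows the ring at (183,251), lever (173,273), pad (190,225) and clip (227,290). In the top view they are at: ring (192,187), red lever (181,191), pad (235,148), clip (213,219), and the stand runs about (203,180) to (203,262). Next I'll cast rays for rough positions, then take a close wrist view.

```bash
cat > h.py <<'E'
import numpy as np, cv2
from scipy.spatial.transform import Rotation as R
def q2m(q): return R.from_quat(np.asarray(q),scalar_first=True).as_matrix()
def m2q(m): return R.from_matrix(m).as_quat(scalar_first=True)
def campose(c, s=None):
    if "T_tool_cam" in c:
        T=np.eye(4); T[:3,:3]=q2m(s["orientation"]); T[:3,3]=s["tcp_pos"]; T=T@c["T_tool_cam"]
        return T[:3,3],T[:3,:3]
    r=np.asarray(c["rotation"]); return np.asarray(c["origin"]), (q2m(r) if r.size==4 else r)
def plane(px,z,K,o,Rm):
    px=np.atleast_2d(np.asarray(px,float)); d=np.c_[px,np.ones(len(px))]@np.linalg.inv(K).T@Rm.T
    return o+d*((z-o[2])/d[:,2])[:,None]
def proj(p,K,o,Rm):
    v=(np.atleast_2d(p)-o)@Rm@K.T; return v[:,:2]/v[:,2:]
def down(yaw):  # tool z down; closing axis y_tool = along world dir (sin.. ) : x_tool=(cos,sin), y_tool=(sin,-cos)
    c,s=np.cos(yaw),np.sin(yaw); return m2q(np.array([[c,s,0],[s,-c,0],[0,0,-1.]]))
def hsv(im,lo,hi): return cv2.inRange(cv2.cvtColor(im,cv2.COLOR_BGR2HSV),np.array(lo),np.array(hi))
def blobs(m,amin=3):
    n,_,st,ce=cv2.connectedComponentsWithStats(m); return [(ce[i].round(1).tolist(),st[i].tolist()) for i in range(1,n) if st[i,4]>=amin]
E
python3 - <<'E'
from h import *
c=dict(np.load("top0.npz")); K=c["mtx"]; o,Rm=campose(c)
for n,px,z in [("ring",(192,187),.112),("lever",(181,191),.08),("pad",(235,148),.009),("clip",(213,219),.038),("boardnear",(203,262),.01),("green",(283,261),.036),("bangle",(325,255),.007),("coast",(372,256),.044),("candy",(318,188),.05)]:
    print(n,plane(px,z,K,o,Rm).round(3))
from station import kin
for p in ([.40,.32,.35],[.45,.3,.35],[.4,.3,.3]):
    for yaw in (0,np.pi,np.pi/2,-np.pi/2): print(p,yaw,kin.inverse_kinematics(p,down(yaw)))
from station import vision,arm
w=vision.capture("wrist"); print(w["T_tool_cam"],w["mtx"])
E
```

```text
ring [[0.547 0.316 0.112]]
lever [[0.545 0.348 0.08 ]]
pad [[0.663 0.233 0.009]]
clip [[0.484 0.283 0.038]]
boardnear [[0.385 0.312 0.01 ]]
green [[0.382 0.121 0.036]]
bangle [[0.394 0.021 0.007]]
coast [[ 0.388 -0.084  0.044]]
candy [[0.549 0.035 0.05 ]]
[0.4, 0.32, 0.35] 0 [ 5.83839809e-01  1.89112494e-01  1.60047746e+00 -4.44089210e-16
  1.35200270e+00  2.15463614e+00]
[0.4, 0.32, 0.35] 3.141592653589793 [ 5.83839809e-01  1.89112494e-01  1.60047746e+00 -4.44089210e-16
  1.35200270e+00 -9.86956518e-01]
[0.4, 0.32, 0.35] 1.5707963267948966 [ 5.83839809e-01  1.89112494e-01  1.60047746e+00 -4.44089210e-16
  1.35200270e+00  5.83839809e-01]
[0.4, 0.32, 0.35] -1.5707963267948966 [ 5.83839809e-01  1.89112494e-01  1.60047746e+00 -4.44089210e-16
  1.35200270e+00 -2.55775285e+00]
[0.45, 0.3, 0.35] 0 [ 5.01917789e-01  2.45511747e-01  1.52995364e+00 -4.44089210e-16
  1.36612726e+00  2.07271412e+00]
[0.45, 0.3, 0.35] 3.141592653589793 [ 5.01917789e-01  2.45511747e-01  1.52995364e+00 -4.44089210e-16
  1.36612726e+00 -1.06887854e+00]
[0.45, 0.3, 0.35] 1.5707963267948966 [ 5.01917789e-01  2.455117
[... 424 characters left out ...]
6
  1.23313191e+00 -1.02042980e+00]
[0.4, 0.3, 0.3] 1.5707963267948966 [ 5.50366525e-01  2.02988634e-01  1.70547210e+00 -4.44089210e-16
  1.23313191e+00  5.50366525e-01]
[0.4, 0.3, 0.3] -1.5707963267948966 [ 5.50366525e-01  2.02988634e-01  1.70547210e+00 -4.44089210e-16
  1.23313191e+00 -2.59122613e+00]
[[-1.03155428e-03 -9.66486319e-01 -2.56716051e-01  7.11082933e-02]
 [ 9.99999466e-01 -1.01113737e-03 -2.11530563e-04  4.80293634e-04]
 [-5.51337987e-05 -2.56716132e-01  9.66486846e-01 -1.41054090e-01]
 [ 0.00000000e+00  0.00000000e+00  0.00000000e+00  1.00000000e+00]] [[328.89483493   0.         277.13641404]
 [  0.         328.89483493 213.95168247]
 [  0.           0.           1.        ]]
```

```bash
python3 - <<'E'
from h import *
from station import arm,kin,vision
s=arm.sense(); p=s["tcp_pos"]; d=p[:2]/np.hypot(*p[:2])
arm.move_ptp([*(d*0.31),0.30],s["orientation"])
q=arm.sense()["qpos"].copy(); q[0]=0.5; q[5]=-1.0; arm.movej(q)
arm.move_ptp([0.52,0.29,0.30],down(np.pi))
arm.pause(0.3)
s=arm.sense(); c=vision.capture("wrist"); print(s["time"],s["tcp_pos"],s["wrist_force"])
cv2.imwrite("pics/w1.png",c["color"]); np.savez("w1.npz",**c,tcp_pos=s["tcp_pos"],orientation=s["orientation"])
E
```

```text
4.6833 [0.5196759  0.2899694  0.30055018] [ 0.78522645  0.51794585 -0.19022335]
```

View pics/w1.png

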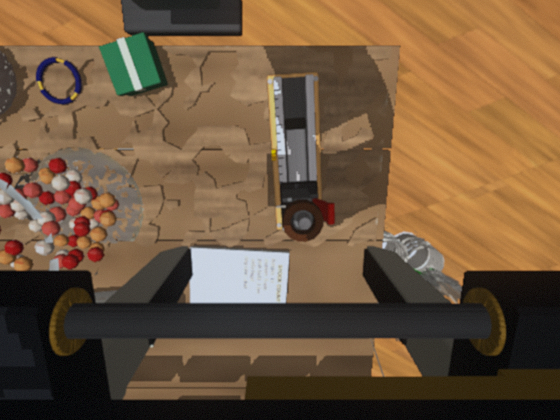

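The wrist view shows the stand from (268,75) to (320,235), the clip near (273,154), the ring at about (303,220), the red lever at (330,212), and the pad top from (190,248) to (290,300). I'll crop in and pull out the features.

```bash
python3 - <<'E'
from h import *
w=dict(np.load("w1.npz")); K=w["mtx"]; o,Rm=campose(w,w); im=w["color"]
cv2.imwrite("pics/w1c.png",cv2.resize(im[60:250,240:400],None,fx=3,fy=3,interpolation=cv2.INTER_CUBIC))
print("cam",o)
y=hsv(im,(22,150,120),(34,255,255)); y[:,:240]=0; y[:,350:]=0
print("yellow",blobs(y[:260]))
r=hsv(im,(0,170,60),(6,255,255))|hsv(im,(175,170,60),(180,255,255)); r[:,:300]=0; r[250:]=0
print("red",blobs(r,10))
h=hsv(im,(0,0,190),(180,60,255)); h[:240]=0; h[:, :185]=0;h[:,330:]=0
print("pad",blobs(h,100))
for z,px in ((.009,(190,248)),(.009,(290,252)),(.112,(303,220)),(.0,(268,75)),(.01,(318,73))): print(plane(px,z,K,o,Rm).round(4))
for n in("scene0","top0"):
    c=dict(np.load(n+".npz")); m=hsv(c["color"],(20,150,100),(36,255,255)); print(n,[b for b in blobs(m,2) if 150<b[0][0]<260 and 170<b[0][1]<340])
E
```

```text
cam [0.44956385 0.28968712 0.44155761]
yellow [([273.1, 152.3], [271, 149, 5, 8, 34])]
red [([326.1, 210.4], [313, 199, 22, 26, 304])]
pad [([237.4, 275.7], [190, 248, 99, 54, 4818])]
[[0.6129 0.1676 0.009 ]]
[[0.6189 0.3075 0.009 ]]
[[0.5431 0.3164 0.112 ]]
[[0.3866 0.2782 0.    ]]
[[0.3858 0.3395 0.01  ]]
scene0 [([226.0, 290.0], [223, 286, 7, 9, 29])]
top0 [([212.7, 219.7], [211, 217, 4, 7, 21])]
```

View pics/w1c.png

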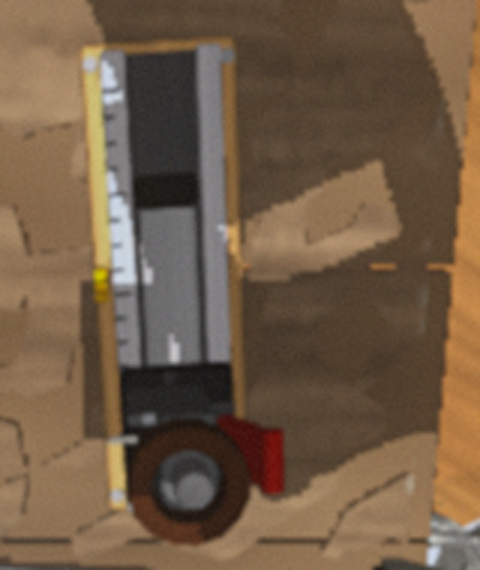

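```bash
python3 - <<'E'
from h import *
w=dict(np.load("w1.npz")); K=w["mtx"]; o,Rm=campose(w,w)
f=lambda px,z: plane(px,z,K,o,Rm)[0]
C=lambda x,y:(240+(x-1)/3,60+(y-1)/3)
nl,nr,fl=f(C(85,46),.010),f(C(233,39),.010),f(C(115,512),.010)
print("near",nl,nr,np.linalg.norm(nl-nr),"len",np.linalg.norm(fl-nl))
u=(fl-nl)/np.linalg.norm(fl-nl); yaw=np.arctan2(u[1],u[0]); v=np.array([-u[1],u[0],0]); print("yaw",yaw, "yaw from near edge",np.arctan2(*(nl-nr)[:2][::1])) 
S=(nl+nr)/2+u*.1; S[2]=0
fr=lambda p:[round(float((p-S)@u),4),round(float((p-S)@v),4)]
print("S",S)
print("pointer",f(C(112,440),.0355),fr(f(C(112,440),.0355)),"expect .060,-.024")
print("clip",f((273.1,152.3),.037),fr(f((273.1,152.3),.037)))
ringc=f(C(190,482),.112); print("ring top",ringc,fr(ringc))
print("ring edge width",np.linalg.norm(f(C(130,482),.112)-f(C(250,482),.112)))
peg=f(C(190,487),.118); print("peg",peg,fr(peg))
# clip from top & scene rays
o2=[];d2=[]
for n,px in (("scene0",(226,290)),("top0",(212.7,219.7)),("w",(273.1,152.3))):
    if n=="w": k,oo,rr=K,o,Rm
    else: c=dict(np.load(n+".npz")); k=c["mtx"]; oo,rr=campose(c)
    d=rr@np.linalg.inv(k)@np.r_[px,1]; o2.append(oo); d2.append(d/np.linalg.norm(d))
A=sum(np.eye(3)-np.outer(d,d) for d in d2); b=sum((np.eye(3)-np.outer(d,d))@q for d,q in zip(d2,o2))
x=np.linalg.solve(A,b); print("clip tri",x,fr(x))
pad=f((237.4,275.7),.009)
for px in ((190.5,248.5),(289,252.5),(188.5,302),(286.5,302.5)): print("pad",f(px,.009).round(4))
E
```

```text
near [0.38798496 0.27847778 0.01      ] [0.38539603 0.33862931 0.01      ] 0.06020721524991503 len 0.19914170110248283
yaw 0.061101536033456756 yaw from near edge 3.0985792230133966
S [0.48650388 0.31465989 0.        ]
pointer [0.54672613 0.28932065 0.0355    ] [0.0586, -0.029] expect .060,-.024
clip [0.47903291 0.28466331 0.037     ] [-0.0093, -0.0295]
ring top [0.54343476 0.31645684 0.112     ] [0.0569, -0.0017]
ring edge width 0.041664495726814736
peg [0.54350002 0.31600344 0.118     ] [0.057, -0.0021]
clip tri [0.48154111 0.28517474 0.02543834] [-0.0068, -0.0291]
pad [0.6136 0.1682 0.009 ]
pad [0.6197 0.3061 0.009 ]
pad [0.6969 0.1596 0.009 ]
pad [0.6978 0.3031 0.009 ]
```

```bash
python3 - <<'E'
from h import *
from station import arm,vision
Q=down(np.pi+0.05)
arm.move_ptp([.5445,.316,.20],Q)
print("g",arm.move_l([.5445,.316,.121],v=.08,guard=10))
arm.clamp(8); s=arm.sense(); print(s["time"],s["tcp_pos"],s["width"]*93,s["grip_force"],s["wrist_force"])
arm.move_l([.5445,.316,.185],v=.08); s=arm.sense(); print(s["width"]*93,s["grip_force"])
arm.move_l([.66,.25,.185],v=.15)
s=arm.sense(); print("lift",s["time"],s["width"]*93)
arm.move_l([.66,.25,.045],v=.12)
print("g",arm.move_l([.66,.25,.030],v=.02,guard=3)); s=arm.sense(); print(s["time"],s["tcp_pos"],s["wrist_force"],s["width"]*93)
E
```

```text
g False
7.2083 [0.54449722 0.31599434 0.12097424] 42.56347141011382 8.000043992651626 [ 0.13993283 -0.17335889  0.48653327]
42.77665801193173 8.000028428505175
lift 9.1917 42.87537814967178
g True
11.0333 [0.66003038 0.24999068 0.03519907] [1.21370744 0.66710296 1.94062752] 42.65132524471399
```

```bash
python3 - <<'E'
from h import *
from station import arm,vision
arm.open_jaws(); s=arm.sense()
arm.move_l([.66,.25,.20],v=.15)
arm.move_ptp([.53,.30,.24],down(np.pi)); arm.pause(.2)
s=arm.sense(); c=vision.capture("wrist"); print(s["time"],s["tcp_pos"])
np.savez("w2.npz",**c,tcp_pos=s["tcp_pos"],orientation=s["orientation"]); im=c["color"]
cv2.imwrite("pics/w2.png",cv2.resize(im[40:320,170:400],None,fx=2.1,fy=2.1,interpolation=cv2.INTER_CUBIC))
t=vision.capture("scene"); cv2.imwrite("pics/s2.png",cv2.resize(t["color"][180:360,120:290],None,fx=3,fy=3,interpolation=cv2.INTER_CUBIC)); np.savez("s2.npz",**t)
E
```

```text
14.0667 [0.53081399 0.2994091  0.23914842]
```

View pics/w2.png

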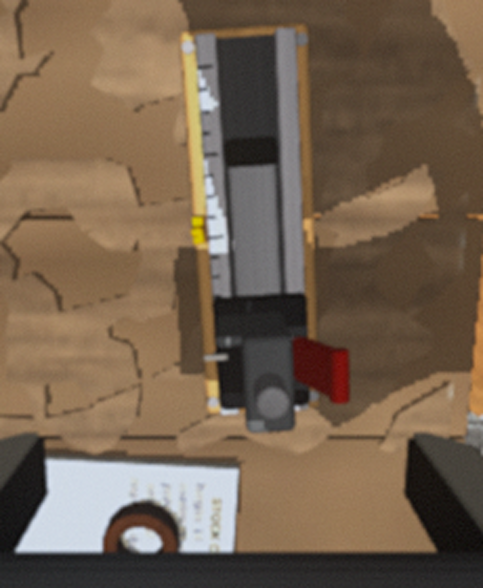

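View pics/s2.png

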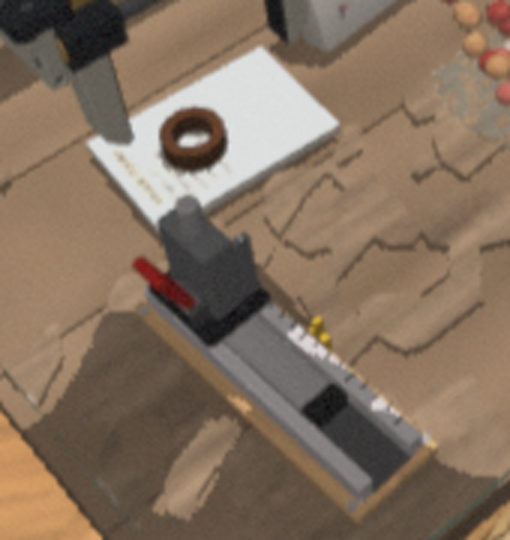

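The wrist view confirms the ring is flat on the pad near (141,530) and was released. The clip is at crop (198,230), the pointer line runs (204,358) to (228,356), and the peg top is at (271,403). The scene crop agrees: ring flat, and a clear view of the leg. Now the stand frame.

```bash
python3 - <<'E'
from h import *
w=dict(np.load("w2.npz")); K=w["mtx"]; o,Rm=campose(w,w); im=w["color"]
f=lambda x,y,z: plane((170+x/2.1-.25,40+y/2.1-.25),z,K,o,Rm)[0]
print("cam",o)
nl,fl=f(183,36,.010),f(210,413,.010); print("left edge len",np.linalg.norm(fl-nl),"yaw",np.arctan2(*(fl-nl)[1::-1]))
for a,b,n in((198,36,"wallL"),(295,30,"wallR")): pass
a,b=f(196,36,.026),f(221,330,.026); print("wallL yaw",np.arctan2(*(b-a)[1::-1]))
c,d=f(295,30,.026),f(305,295,.026); print("wallR yaw",np.arctan2(*(d-c)[1::-1]), "sep near",np.linalg.norm(c-a))
nr=f(306,27,.010); print("near edge yaw",np.arctan2(-(nr-nl)[0],(nr-nl)[1]),np.linalg.norm(nr-nl))
pl,pr=f(204,358,.0355),f(228,356,.0355); print("pointer",pl,pr,"len",np.linalg.norm(pl-pr))
peg=f(271,403,.118); print("peg",peg)
y=hsv(im,(24,170,100),(34,255,255)); print([b for b in blobs(y[:260],3) if 240<b[0][0]<300])
print("clip",f(198,230,.037))
r=hsv(im,(0,170,60),(6,255,255))|hsv(im,(175,170,60),(180,255,255)); r[:,:290]=0; r[260:]=0
for b in blobs(r,20): print("red",b)
print("lever tip edge",f(349,375,.084))
s=dict(np.load("s2.npz")); k=s["mtx"]; so,sr=campose(s)
g=lambda x,y,z: plane((120+x/3-.33,180+y/3-.33),z,k,so,sr)[0]
print("scene: peg",g(187,203,.118),"clip top",g(318,320,.038), "near corners",g(358,515,.010),g(435,447,.010))
E
```

```text
cam [0.46091799 0.29932551 0.38026395]
left edge len 0.19585326155361038 yaw 0.06019994194354882
wallL yaw 0.07947582328195292
wallR yaw 0.06451455574510993 sep near 0.04665623886467139
near edge yaw 0.06478287641867105 0.06059336306856552
pointer [0.54715808 0.28770197 0.0355    ] [0.54612024 0.30005206 0.0355    ] len 0.012393619225602906
peg [0.54503665 0.31697662 0.118     ]
[([263.7, 148.9], [261, 143, 6, 13, 63])]
clip [0.4823109  0.28546284 0.037     ]
red ([323.2, 215.1], [310, 201, 26, 31, 591])
lever tip edge [0.54293741 0.35377422 0.084     ]
scene: peg [0.54257067 0.31807884 0.118     ] clip top [0.48005963 0.28523494 0.038     ] near corners [0.383243   0.33761684 0.01      ] [0.38524894 0.28002584 0.01      ]
```

```bash
cat >> h.py <<'E'
YAW=0.064; U=np.array([np.cos(YAW),np.sin(YAW),0]); V=np.array([-np.sin(YAW),np.cos(YAW),0])
G0=np.array([.5447,.3170,0])   # grip origin at leg=0
def gp(x,y,z): return (G0+x*U+y*V+[0,0,z]).tolist()
E
python3 - <<'E'
from h import *
from station import arm,vision
arm.move_ptp(gp(.001,.0315,.20),down(np.pi+YAW))
print("g",arm.move_l(gp(.001,.0315,.087),v=.1,guard=8)); s=arm.sense(); print(s["wrist_force"],s["tcp_pos"])
for i in range(0,5):
    arm.move_l(gp(-.004-.003*i,.0315,.087),v=.03); arm.pause(.15); f=arm.sense()["wrist_force"]; print(i,round(float(f@U),2),round(float(f@V),2))
arm.move_l(gp(-.0095-.055,.0315,.087),v=.06); arm.pause(.3)
s=arm.sense(); f=s["wrist_force"]; print(s["time"],f@U,f@V)
for n in("wrist","scene","top"):
    c=vision.capture(n); np.savez(f"{n}3.npz",**c,tcp_pos=s["tcp_pos"],orientation=s["orientation"]); cv2.imwrite(f"pics/{n}3.png",c["color"])
a=cv2.imread("pics/wrist3.png")[20:340,130:430]; b=cv2.imread("pics/scene3.png")[200:360,130:290]
z=np.zeros((600,800,3),np.uint8); z[:480,:450]=cv2.resize(a,(450,480),interpolation=cv2.INTER_CUBIC); z[:340,460:800]=cv2.resize(b,(340,340),interpolation=cv2.INTER_CUBIC)
z[345:600,460:715]=cv2.resize(cv2.imread("pics/top3.png")[170:270,160:260],(255,255),interpolation=cv2.INTER_CUBIC)
cv2.imwrite("pics/m3.png",z)
E
```

```text
g False
[-0.12872253  0.49492792  0.20844148] [0.5440015  0.34869138 0.08768559]
0 -0.58 0.07
1 -0.46 -0.17
2 1.05 -0.55
3 0.27 -1.1
4 1.66 0.67
19.1417 1.6457629219842231 -1.0831682605269508
```

View pics/m3.png

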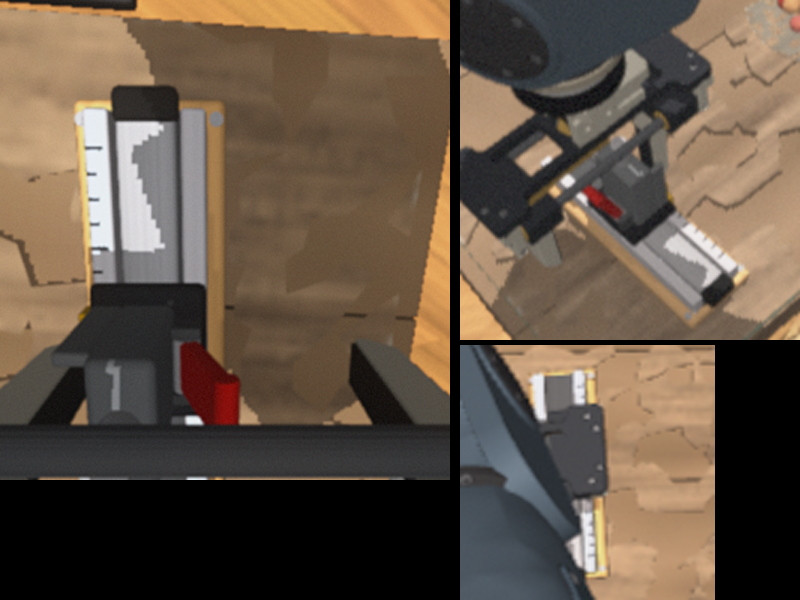

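The combined picture shows the leg pulled out and held by the rib, with the lever still open. In the wrist panel the carriage's near edge runs (92,286) to (206,286), the board's near edge is at row 102, and a sliver of clip shows at (83,315). I'll measure how far it moved.

```bash
python3 - <<'E'
from h import *
def mk(n,ox,oy,sc):
    w=dict(np.load(n)); K=w["mtx"]; o,Rm=campose(w,w)
    def f(x,y,z): 
        p=plane((ox+x/sc-.2,oy+y/sc-.2),z,K,o,Rm)[0]-G0; return (p@U*1000).round(1),(p@V*1000).round(1)
    return f,w,K,o,Rm
f2,w2,K2,o2,R2=mk("w2.npz",170,40,2.1); f3,w3,K3,o3,R3=mk("wrist3.npz",130,20,1.5)
print("w2 carriage",f2(217,297,.035),f2(303,295,.035),"near board",f2(183,36,.01),f2(306,27,.01),"pointer",f2(204,358,.0355),f2(228,356,.0355),"clip",f2(198,230,.037),f2(198,230,.026))
print("w3 carriage",f3(92,286,.035),f3(206,286,.035),"near board",f3(76,102,.01),f3(224,102,.01))
for n,im in(("w2",w2["color"]),("w3",w3["color"])):
    m=hsv(im,(24,170,90),(34,255,255)); 
    for b in blobs(m[:300],3):
        if 170<b[0][0]<300: print(n,b)
# column brightness profile across carriage near edge
for im,cols,rows in ((w2["color"],range(275,312,6),range(170,196)),(w3["color"],range(196,264,11),range(200,222))):
    g=cv2.cvtColor(im,cv2.COLOR_BGR2GRAY)
    print(rows[0]); [print(c,g[rows[0]:rows[-1]+1,c].tolist()) for c in cols]
t=dict(np.load("wrist3.npz")); print("tcp",(t["tcp_pos"]-G0)@U,(t["tcp_pos"]-G0)@V)
E
```

```text
w2 carriage (np.float64(-30.4), np.float64(-20.5)) (np.float64(-28.6), np.float64(22.8)) near board (np.float64(-156.8), np.float64(-28.9)) (np.float64(-156.8), np.float64(31.7)) pointer (np.float64(0.6), np.float64(-29.3)) (np.float64(0.4), np.float64(-17.0)) clip (np.float64(-64.2), np.float64(-27.4)) (np.float64(-63.6), np.float64(-27.9))
w3 carriage (np.float64(-85.6), np.float64(-21.0)) (np.float64(-85.6), np.float64(25.1)) near board (np.float64(-158.1), np.float64(-29.0)) (np.float64(-158.1), np.float64(32.4))
w2 ([263.7, 148.9], [261, 143, 6, 13, 63])
170
275 [130, 125, 127, 130, 129, 132, 132, 127, 130, 131, 110, 71, 33, 23, 25, 32, 26, 28, 27, 30, 32, 34, 37, 38, 39, 36]
281 [62, 62, 60, 57, 57, 55, 55, 54, 50, 51, 46, 31, 20, 25, 26, 27, 28, 29, 26, 33, 35, 36, 41, 38, 38, 36]
287 [112, 110, 112, 111, 113, 112, 110, 111, 114, 108, 83, 44, 26, 29, 34, 35, 37, 36, 33, 32, 37, 36, 39, 37, 41, 39]
293 [116, 115, 114, 115, 114, 112, 114, 114, 116, 112, 77, 35, 16, 28, 27, 30, 24, 29, 31, 35, 36, 37, 32, 40, 39, 35]
299 [119, 118, 117, 119, 117, 117, 118, 116, 118, 92, 52, 23, 2
[... 329 characters left out ...]
 109, 46, 25, 30, 30, 33, 29, 31, 26, 32, 31, 30, 33, 30]
207 [96, 99, 101, 103, 102, 105, 109, 105, 74, 40, 24, 24, 34, 30, 28, 30, 30, 33, 29, 28, 31, 30]
218 [124, 124, 124, 124, 123, 123, 127, 122, 85, 37, 22, 27, 28, 30, 28, 32, 28, 32, 31, 30, 29, 30]
229 [129, 127, 127, 127, 126, 127, 128, 122, 91, 42, 24, 26, 24, 29, 33, 34, 29, 29, 29, 29, 31, 30]
240 [133, 134, 134, 134, 130, 131, 139, 128, 94, 41, 24, 26, 29, 31, 28, 34, 29, 32, 29, 32, 27, 31]
251 [71, 73, 70, 70, 69, 68, 68, 63, 43, 27, 24, 27, 33, 30, 29, 29, 31, 30, 30, 28, 31, 31]
262 [153, 153, 154, 156, 154, 154, 154, 150, 109, 48, 20, 23, 27, 27, 30, 27, 28, 31, 32, 29, 33, 32]
tcp -0.06420548272907674 0.031524623287000744
```

```bash
python3 - <<'E'
from h import *
from station import arm,vision
arm.move_l(gp(-.0753,.0315,.087),v=.04); arm.pause(.5)
s=arm.sense(); f=s["wrist_force"]; print(s["time"],f@U,f@V,(s["tcp_pos"]-G0)@U)
c=vision.capture("wrist"); np.savez("wrist4.npz",**c,tcp_pos=s["tcp_pos"],orientation=s["orientation"])
for n in("wrist3","wrist4"):
    w=dict(np.load(n+".npz")); im=w["color"]; o,Rm=campose(w,w)
    m=hsv(im,(22,120,60),(36,255,255)); print(n,[b for b in blobs(m[:300],2) if 160<b[0][0]<215])
cv2.imwrite("pics/w4.png",cv2.resize(im[60:260,160:300],None,fx=3,fy=3,interpolation=cv2.INTER_CUBIC))
E
```

```text
20.2083 0.8364086094141817 0.3648903795384578 -0.07526934643323992
wrist3 [([184.8, 230.0], [184, 229, 3, 3, 4])]
wrist4 []
```

View pics/w4.png

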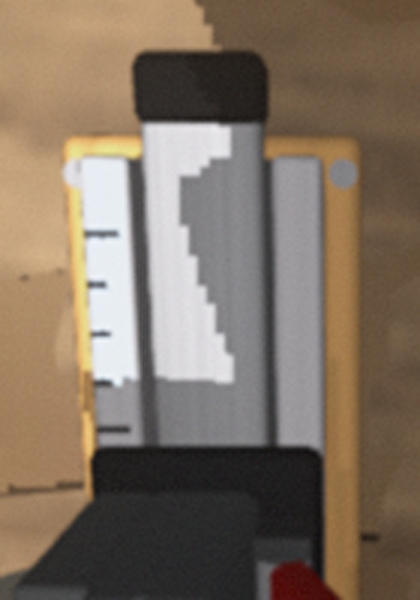

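```bash
python3 - <<'E'
from h import *
w=dict(np.load("wrist3.npz")); o,Rm=campose(w,w)
for z in(.012,.020,.026,.038):
  for px in((184.5,228.6),(186,231)):
    p=plane(px,z,w["mtx"],o,Rm)[0]-G0; print(z,px,(p@U*1e3).round(1),(p@V*1e3).round(1))
w=dict(np.load("wrist4.npz")); o,Rm=campose(w,w)
for px,z in(((160+208/3,60+448/3),.035),((160+208/3,60+138/3),.01)):
    p=plane(px,z,w["mtx"],o,Rm)[0]-G0; print((p@U*1e3).round(1))
for n in ("scene0","s2"):   # clip in the scene camera
    c=dict(np.load(n+".npz")); m=hsv(c["color"],(20,130,100),(36,255,255)); o,Rm=campose(c)
    ys,xs=np.nonzero(m[280:300,218:236]); print(n,[(int(x)+218,int(y)+280) for x,y in zip(xs,ys)][:12],len(xs))
    for px,z in(((xs.mean()+218,ys.mean()+280),.026),((xs[0]+218,ys.min()+280),.038)):
        p=plane(px,z,c["mtx"],o,Rm)[0]-G0; print(z,(p@U*1e3).round(1),(p@V*1e3).round(1))
E
```

```text
0.012 (184.5, 228.6) -67.0 -32.6
0.012 (186, 231) -65.2 -31.7
0.02 (184.5, 228.6) -69.5 -30.3
0.02 (186, 231) -67.8 -29.4
0.026 (184.5, 228.6) -71.3 -28.5
0.026 (186, 231) -69.7 -27.6
0.038 (184.5, 228.6) -75.1 -24.9
0.038 (186, 231) -73.5 -24.1
-97.4
-158.4
scene0 [(225, 285), (226, 285), (224, 286), (225, 286), (226, 286), (224, 287), (225, 287), (226, 287), (224, 288), (225, 288), (226, 288), (223, 289)] 33
0.026 -65.9 -27.8
0.038 -63.7 -28.6
s2 [(226, 285), (224, 286), (225, 286), (226, 286), (224, 287), (225, 287), (226, 287), (227, 287), (223, 288), (224, 288), (225, 288), (226, 288)] 36
0.026 -65.8 -27.8
0.038 -64.9 -29.8
```

```bash
python3 - <<'E'
from h import *
from station import arm,vision
def st(n):
    s=arm.sense(); f=s["wrist_force"]; p=s["tcp_pos"]-G0; print(n,round(s["time"],2),"x",(p@U*1e3).round(2),"y",(p@V*1e3).round(2),"w",round(s["width"]*93,2),"g",round(s["grip_force"],2),"fU",round(f@U,2),"fV",round(f@V,2))
X=-.0746
arm.move_l(gp(X,.0315,.087),v=.02); arm.pause(.4); st("hold")
arm.clamp(3); arm.pause(.3); st("clamp3")
arm.move_l(gp(X,.020,.087),v=.02); st("y20")
arm.move_l(gp(X,.0135,.087),v=.02); arm.pause(.4); st("y13.5")
c=vision.capture("wrist"); cv2.imwrite("pics/w5.png",c["color"])
E
```

```text
hold 20.91 x -74.6 y 31.46 w 93.45 g 1.07 fU 1.45 fV -0.76
clamp3 21.64 x -74.65 y 30.83 w 80.91 g 4.13 fU 1.84 fV -6.01
y20 22.37 x -74.64 y 19.31 w 58.26 g 4.01 fU 2.05 fV -6.14
y13.5 23.24 x -74.47 y 13.64 w 46.68 g 3.55 fU 1.64 fV -0.48
```

```bash
python3 - <<'E'
from h import *
from station import arm,vision
def st(n):
    s=arm.sense(); f=s["wrist_force"]; p=s["tcp_pos"]-G0; print(n,round(s["time"],2),"x",(p@U*1e3).round(2),"y",(p@V*1e3).round(2),"w",round(s["width"]*93,2),"g",round(s["grip_force"],2),"fU",round(f@U,2),"fV",round(f@V,2))
X=-.0746
arm.clamp(14); arm.pause(.2); st("clamp14")
for y in(.011,.0085,.0064):
    arm.move_l(gp(X,y,.087),v=.02); arm.pause(.1); st(y)
arm.clamp(25); arm.pause(.5); st("25")
c=vision.capture("wrist"); s=arm.sense(); np.savez("wrist6.npz",**c,tcp_pos=s["tcp_pos"],orientation=s["orientation"])
d=vision.capture("scene"); z=np.zeros((480,800,3),np.uint8)
z[:480,:450]=cv2.resize(c["color"][20:340,130:430],(450,480)); z[:340,460:800]=cv2.resize(d["color"][200:360,130:290],(340,340)); cv2.imwrite("pics/m6.png",z)
E
```

```text
clamp14 23.88 x -74.61 y 12.18 w 43.41 g 15.16 fU 2.1 fV -11.11
0.011 24.26 x -74.66 y 9.16 w 37.27 g 15.66 fU 1.69 fV -14.83
0.0085 24.63 x -74.68 y 6.36 w 31.92 g 15.97 fU 2.14 fV -17.12
0.0064 24.99 x -74.53 y 5.95 w 30.91 g 15.19 fU 2.05 fV -5.93
25 25.71 x -74.57 y 5.87 w 30.9 g 25.42 fU 2.67 fV -7.35
```

View pics/m6.png

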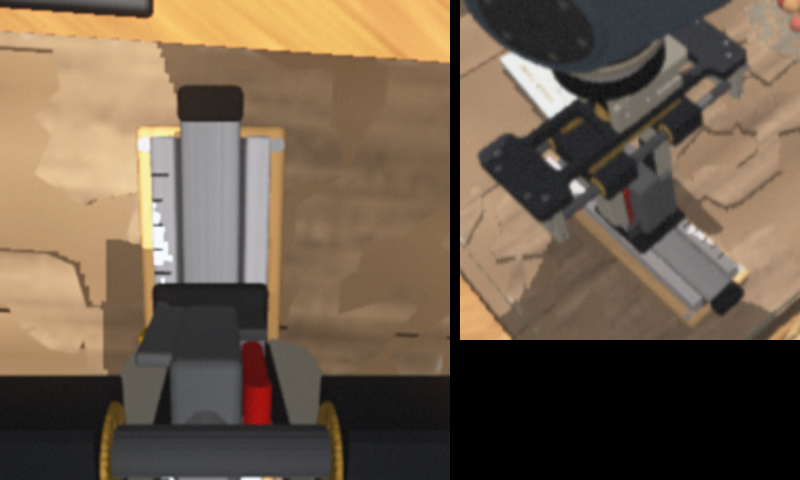

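The lever now stands upright, clamped against the grip. The wrist panel shows the carriage edge at row 285 and part of the clip at (143,335), so I can check the mark directly.

```bash
python3 - <<'E'
from h import *
w=dict(np.load("wrist6.npz")); o,Rm=campose(w,w); im=w["color"]
m=hsv(im,(22,140,60),(36,255,255)); print([b for b in blobs(m[:262],2) if 205<b[0][0]<245])
for r in range(232,264): print(r,"".join("Y" if v else "." for v in m[r,212:245]),end="\n" if r%2 else "  ")
f=lambda x,y,z:(lambda p:((p@U*1e3).round(1),(p@V*1e3).round(1)))(plane((x,y),z,w["mtx"],o,Rm)[0]-G0)
print("carr",f(230,20+285/1.5,.035),f(300,20+285/1.5,.035),"board",f(230,20+129/1.5,.01),f(310,20+129/1.5,.01))
cv2.imwrite("pics/w6c.png",cv2.resize(im[190:290,195:295],None,fx=6,fy=6,interpolation=cv2.INTER_CUBIC))
E
```

```text
[([223.5, 246.0], [223, 246, 2, 1, 2])]
232 .................................  233 .................................
234 .................................  235 .................................
236 .................................  237 .................................
238 .................................  239 .................................
240 .................................  241 ..............Y..................
242 .................................  243 .................................
244 .................................  245 .................................
246 ...........YY....................  247 .................................
248 .................................  249 .................................
250 .................................  251 .................................
252 .................................  253 .................................
254 .................................  255 .................................
256 .................................  257 .................................
258 .................................  259 .................................
260 .................................  261 .................................
262 .................................  263 .................................
carr (np.float64(-96.2), np.float64(-23.1)) (np.float64(-96.2), np.float64(19.2)) board (np.float64(-157.7), np.float64(-24.4)) (np.float64(-157.7), np.float64(26.2))
```

View pics/w6c.png

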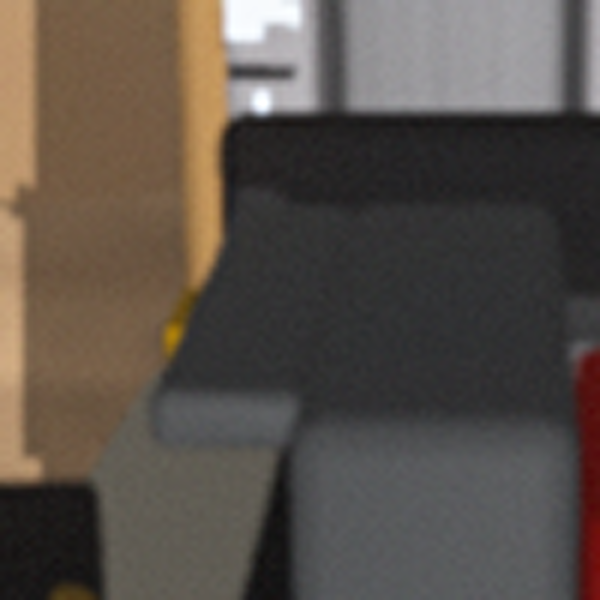

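```bash
python3 - <<'E'
from h import *
w=dict(np.load("wrist6.npz")); o,Rm=campose(w,w)
for y in(293,320):
  for z in(.012,.018,.026,.038): p=plane((195+178/6,190+y/6),z,w["mtx"],o,Rm)[0]-G0; print(y,z,(p@U*1e3).round(1),(p@V*1e3).round(1))
w=dict(np.load("w2.npz")); im=w["color"]; print(im[140:160,260:268].tolist()[::1] and "")
o,Rm=campose(w,w)
g=cv2.cvtColor(im,cv2.COLOR_BGR2HSV)
for r in range(140,160): print(r,[tuple(int(v) for v in g[r,c]) for c in range(261,267)])
for r in (142.5,155.5):
  for z in(.018,.026,.038): p=plane((263.7,r),z,w["mtx"],o,Rm)[0]-G0; print(r,z,(p@U*1e3).round(1),(p@V*1e3).round(1))
E
```

```text
293 0.012 -69.9 -31.1
293 0.018 -72.0 -30.0
293 0.026 -74.7 -28.7
293 0.038 -78.9 -26.6
320 0.012 -66.6 -31.2
320 0.018 -68.7 -30.2
320 0.026 -71.6 -28.8
320 0.038 -76.0 -26.7

140 [(15, 118, 153), (16, 138, 189), (19, 126, 209), (21, 120, 214), (22, 114, 214), (22, 123, 213)]
141 [(15, 119, 144), (16, 136, 178), (19, 127, 201), (22, 120, 204), (22, 116, 204), (22, 124, 204)]
142 [(16, 126, 134), (19, 151, 154), (20, 148, 167), (21, 140, 173), (22, 141, 172), (21, 146, 166)]
143 [(22, 160, 155), (25, 213, 171), (26, 229, 176), (26, 222, 176), (25, 222, 172), (23, 207, 154)]
144 [(24, 193, 172), (27, 255, 205), (28, 255, 208), (27, 255, 208), (27, 255, 205), (24, 240, 172)]
145 [(25, 197, 172), (28, 255, 209), (28, 255, 214), (28, 255, 214), (26, 255, 212), (24, 234, 182)]
146 [(25, 185, 167), (28, 255, 203), (28, 255, 209), (27, 255, 207), (27, 255, 203), (24, 239, 170)]
147 [(23, 167, 148), (26, 245, 175), (27, 255, 182), (26, 255, 181), (25, 255, 168), (23, 229, 137)]
148 [(21, 165, 141), (24, 232, 157), (25, 255, 171), (24, 255, 173), (23, 255, 154), (21, 217, 120)]
149 [(23, 199,
[... 534 characters left out ...]
55, 207), (27, 255, 212), (27, 255, 209), (25, 255, 196)]
155 [(18, 135, 163), (23, 202, 187), (26, 244, 205), (25, 229, 209), (24, 215, 209), (24, 204, 199)]
156 [(16, 119, 150), (20, 159, 165), (22, 174, 192), (21, 168, 204), (22, 152, 208), (22, 144, 206)]
157 [(15, 105, 119), (16, 122, 132), (18, 141, 164), (18, 130, 198), (21, 124, 208), (22, 123, 205)]
158 [(15, 97, 87), (15, 120, 98), (16, 128, 132), (18, 135, 168), (19, 128, 180), (20, 133, 177)]
159 [(14, 88, 78), (15, 110, 81), (14, 131, 101), (16, 138, 129), (16, 138, 144), (17, 141, 143)]
142.5 0.018 -70.3 -28.1
142.5 0.026 -70.6 -27.8
142.5 0.038 -71.1 -27.3
155.5 0.018 -56.5 -29.2
155.5 0.026 -57.2 -28.8
155.5 0.038 -58.1 -28.3
```

Every estimate puts the pointer 0.3 to 1.6 mm past the clip, inside the 5 mm band. I'll ease the leg back 0.8 mm while still clamped and hand in.

```bash
python3 - <<'E'
from h import *
from station import arm,vision,order
arm.move_l(gp(-.0738,.0062,.087),v=.01); arm.pause(.6)
s=arm.sense(); p=s["tcp_pos"]-G0; print(s["time"],p@U,p@V,s["width"]*93,s["grip_force"],s["wrist_force"])
print(order.job_done())
E
```

```text
26.6583 -0.07373405518733346 0.005858579083007186 30.79434469937901 25.404291339218616 [ 0.72372045 -6.22746176  5.51484265]
the job is handed in; nothing more can be done
None
```

The job is handed in at about 27 s of the 64 s allowed: the ring lies flat on the pad, and the gripper is holding grip and lever together at 25 N with the lever shut and the leg at the mark, within about 1–2 mm by my measurements; no verdict came back.

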